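Reset the door-alarm hub

ROBOT

A 7-joint arm with a two-finger parallel gripper is mounted at the origin on the work surface. World frame = base frame: x ahead of the robot, y to its left, z up, the work surface at z = 0. Lengths are in m, angles in degrees, forces in N, time in s.
With the tool pointing down it reaches from about 0.4 to 0.85 m from the base axis. Payload 10.4 kg.
Tool frame: the origin (TCP) lies on the centre line of the jaws, within the pads' length; the fingertips stand 8 mm ahead of it and the grasp point (between the pads) lies 11 mm behind it; z points along the fingers, y is the line along which they close (so a half turn about z gives the same grasp; the last joint's range is limited). The gripper opens to 85 mm and grips with 20 to 120 N. Pads are 22 mm wide; open, the fingers measure 114 mm over their backs; the gripper's body (76 mm by 85 mm) begins 54 mm behind the grasp point. The pads swing forward as they close: fully open they stand 13 mm farther back than shut.
Start: joints at [-73.946, 19.034, -3.707, 83.658, 1.238, 77.344, -5.071], TCP at [0.186, 0.597, 0.239] pointing down, gripper open.
Joint ranges: [-148.97, 148.97], [-28.65, 121.19], [-84.17, 76.75], [9.2, 138.47], [-72.65, 252.65], [3.7, 117.97], [-149.18, 149.18]. Speed limits (degrees/s): [127.2, 127.2, 159.86, 159.86, 180, 180, 180].

INTERFACE

Orientations are given as a 3x3 rotation matrix whose columns are the frame's x, y, z axes.
In Python, from rig import manip gives the robot as it stands.
- The arm moves only by the shell command python3 -m crank 'ROWS' [OPENING] [FORCE]. ROWS is JSON, a list of rows, each a list of 2 entries, a list of its own where there are three numbers: the shift along the tool's x, y, z in m, then the turn, a rotation vector about the tool's x, y, z in rad. A call has 1 to 10 rows; each row is the pose to reach, as a shift and turn from the pose commanded when the call began, along the tool's axes at that moment; what a row does not reach only later rows make up. A row lasts 1/12 s, in which the tool goes at most 41.7 mm and 7.16 degrees, less where a joint would pass 70% of its speed; a pose out of reach is approached as far as the arm can. A call with a gripper value outside its range is refused whole. OPENING is the gripper's target within -1 to 1 (shut at 1, half-way at 0, fully open at -1), set as the call begins (- or left out, the last holds). The fingers move at their own pace and stop on an object; FORCE is the grip in N (left out, the last holds). Time passes only in rows, so rows that repeat a pose let the fingers close. It gives the time, the measured TCP pose, the force, the opening and the grip force at its end, in the units of the state.
- manip.observe(): the state, without advancing time (a new reading comes with each control period).
- manip.capture(name): name is "scene" or "top"; returns (picture, depth): 420x560x3 uint8, blue, green, red; 420x560 float32, m along the optical axis (not along the pixel's ray), 0 where there is no reading.
- manip.camera_params(name): a dict with "K" (3x3 intrinsics, pixels), "R" (3x3) and "t" (3): a world point X has camera coordinates R X + t. Camera axes: x right, y down, z forward; pixel columns grow to the right and rows downward; lengths in m; the calibration is good to about 2 mm. A picture is of the moment at which its call begins. camera_params takes no time and is no camera call.
- manip.job_done(): hands the job in; it is judged then, once.
The state is a dict: "t": time; "qpos": joint angles; "dq": joint speeds; "joint_efforts": joint torques, N m; "tcp_pos": TCP position; "orientation": TCP orientation; "ft_force": force on the tool from outside, world axes, zero at the start; "ft_torque": the same for the moment, N m; "finger_gap": finger opening in m; "grasp_force": force on a finger pad.
Only numpy, scipy, OpenCV 4.12 (cv2) and the standard library are available. Lean on these libraries where they do the work, as an engineer would, in place of code of your own. Each camera call takes 0.05 s, during which the arm holds its last target. There are 200 camera calls.

TASK

Reset the door-alarm hub on the hall shelf: push its grey sliding shutter all the way back, press the two round buttons beneath it fully down together, one fingertip on each, hold them down for about three seconds, then let go and draw clear, leaving the shutter open. Never press one round button down alone, do not press the square siren key at the back, and leave the things standing round the hub where they are.

Things in the scene. Friction and masses are not known exactly. Their poses are not given: they have to be found in the camera images.
- hub: White plastic door-alarm hub, screwed to the shelf: slab 170 mm (its x) by 150 mm (y), flat deck 28 mm above the shelf. Origin: centre of its underside; x to its back, away from the robot (turned up to 0.45 rad either way), y to its left, z up. Two side rails on the deck (y = +-58 mm, 8 mm wide, x -47 to 65 mm, tops 42 mm above the shelf) carry the grey shutter; the deck in front of the shutter is bare.
- shutter (a joint): Grey wedge-shaped shutter on the hub, 46 mm deep (hub x), 124 mm wide; upright front face 110 mm wide, 42 to 60 mm above the shelf; top slopes down to the back. Slides along hub +x, 1.5 N friction, stays where left. Value in m: 0 shut (front face at hub x -42 mm, over the round buttons), 0.050 fully open at a stop (face at x +8 mm). Starts at 0 to 0.012. Fingertips 40 mm above the shelf or higher pass over the buttons.
- shutter_edge (a point): Middle of the shutter's upright front face, 51 mm above the shelf; moves with the shutter. Axes as the hub's.
- pair_left (a joint): Travel in m of the left round button of the reset pair (dark steel, 24 mm diameter, flat top): 0 = up, 0.007 = fully down; sprung, starts to move at 1.2 N, fully down at 4 N, comes back up by itself.
- pair_right (a joint): The same for the right round button.
- pair_left_top (a point): Centre of the top of the left round button, at hub x = -20 mm, y = +27 mm, 38 mm above the shelf when up (10 mm above the deck); moves with the button. Hidden beneath the shutter until that is open.
- pair_right_top (a point): Centre of the top of the right round button, at hub x = -20 mm, y = -27 mm, 38 mm above the shelf when up. The buttons' centres are 54 mm apart.
- test_key (a joint): Travel in m of the lone square siren key (dark steel, 16 mm square, top 6 mm above the deck) at the back right of the hub, at hub x = 71 mm, y = -45 mm: 0 = up, 0.004 = down. Not to be pressed.
- wood_box: round wooden box, 91 mm across and 52 mm high, sliding lid shut; origin at the centre of its underside; loose, stands near the hub, to be left alone
- cat: white porcelain cat figure, base 62 mm across, 113 mm high; origin at the centre of its underside; loose, stands near the hub, to be left alone
- carabiner: steel carabiner lying flat, 64 x 40 mm, 8 mm thick; origin near its centre on the underside; loose, lies close beside or behind the hub, to be left alone
- key: loose steel key lying flat, 58 mm long, 4 mm thick; origin near its middle; loose, lies close beside or behind the hub, to be left alone
- shoe_horn: red plastic shoe horn lying flat, 178 mm long, up to 40 mm wide, 6 mm thick; origin near its middle; loose, lies close beside or behind the hub, to be left alone

How it is judged (in metres and radians):
On the way, in this order (a step that is already met when the one before it is completed fails the run):
1. the shutter is pushed fully back (value of joint shutter above 0.043 m), for 0.1 s.
2. both round buttons are held fully down together by the fingers for two seconds (value of joint each of pair_left, pair_right above 0.005 m and contact force between the fingers and pair_left above 0.5 N and contact force between the fingers and pair_right above 0.5 N), for 2 s.
At the end, for the whole second after the job is handed in: After both round buttons were held down together (more than 5 of 7 mm) for at least 2 s, both are up again (within 1.5 mm), the shutter is open (at least 43 of 50 mm), the square key is up, and every loose thing is within 15 mm of where it stood (value of joint shutter above 0.043 m and value of joint each of pair_left, pair_right, test_key below 0.0015 m and distance of each of wood_box, cat, carabiner, key, shoe_horn from where it was at the start of the episode below 0.015 m); the robot touches nothing.
It fails at once if one round button was pressed down (over 5 mm) while the other was still up (under 1.5 mm) ((value of joint pair_left above 0.005 m and value of joint pair_right below 0.0015 m) or (value of joint pair_right above 0.005 m and value of joint pair_left below 0.0015 m)).
It fails at once if the square siren key was pressed (value of joint test_key above 0.002 m).
It fails at once if a thing standing round the hub was shoved, lifted or carried off (15 mm) (distance of any of wood_box, cat, carabiner, key, shoe_horn from where it was at the start of the episode above 0.015 m).
It also fails if it takes over 40 s, if anything falls off the work surface, if the arm or the gripper's body presses on something with over 40 N, if the wrist force passes 120 N, or if a joint passes its speed limit or range.

## Working session

There is one attempt and no reset: what is moved stays moved. The work goes in short steps, Python scripts to look and compute and a shell command to move; the robot and the scene stay as the last step left them, time stands still between calls to the robot, and variables do not carry over. Pictures are saved under pics/ and viewed, at most 10 in all, crops included, and the job is handed in when it is done.

```bash
ls; mkdir -p pics; python3 - <<'E'
from rig import manip
import cv2,numpy as np
np.set_printoptions(precision=4,suppress=True)
for n in("top","scene"):
    im,d=manip.capture(n); cv2.imwrite(f"pics/{n}0.png",im); np.save(f"pics/{n}0.npy",d)
    print(n,manip.camera_params(n))
s=manip.observe(); print(s)
E
```

```text
pics
top {'K': array([[473.4767,   0.    , 267.5327],
       [  0.    , 473.4767, 215.1261],
       [  0.    ,   0.    ,   1.    ]]), 'R': array([[-0.0187, -0.9995,  0.0261],
       [-0.998 ,  0.017 , -0.0614],
       [ 0.0609, -0.0272, -0.9978]]), 't': array([0.0379, 0.6174, 0.8365])}
scene {'K': array([[545.493 ,   0.    , 271.9284],
       [  0.    , 545.493 , 203.9905],
       [  0.    ,   0.    ,   1.    ]]), 'R': array([[ 0.8715,  0.4903, -0.0024],
       [ 0.3238, -0.5793, -0.748 ],
       [-0.3682,  0.6511, -0.6637]]), 't': array([-0.5355, -0.1504,  1.2507])}
{'t': 0.1, 'qpos': array([-73.9444,  19.0703,  -3.7073,  83.698 ,   1.239 ,  77.3443,
        -5.072 ]), 'dq': array([ 0.0828, -0.1097, -0.0672, -0.1025, -0.0675, -0.0002,  0.0971]), 'joint_efforts': array([  0.0018, -62.674 ,   0.0494, -39.2426,   0.0163,   0.0069,
         0.    ]), 'tcp_pos': array([0.1863, 0.5963, 0.2386]), 'orientation': array([[-0.9545,  0.2982, -0.0003],
       [ 0.2982,  0.9545, -0.0012],
       [-0.0001, -0.0013, -1.    ]]), 'ft_force': array([-1.3233, -0.992 , -0.2257]), 'ft_torque': array([-0.0412, -0.0191,  0.0063]), 'grasp_force': 0.0, 'finger_gap': 0.08531690911784173}
```

View pics/top0.png

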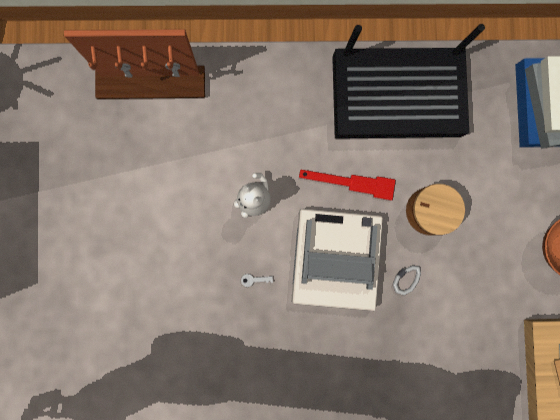

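View pics/scene0.png

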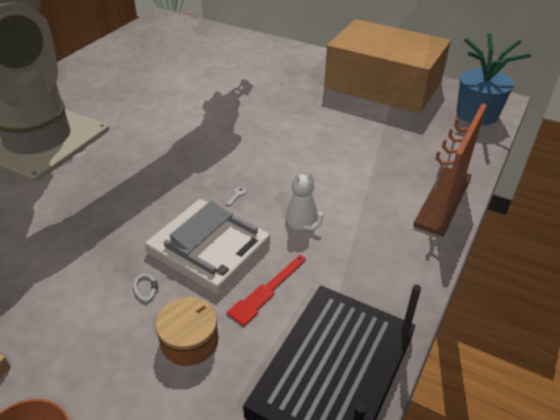

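The top view shows the hub at about px (338, 260), with its back edge up and the siren key at (367, 222). The cat is at (253, 198), the box at (438, 210), the key at (257, 280), the carabiner at (407, 280) and the shoe horn at (350, 185). The scene view agrees with this.

```bash
cat > h.py <<'E'
from rig import manip
import cv2,numpy as np
np.set_printoptions(precision=4,suppress=True)
def cloud(n,d):
    c=manip.camera_params(n);K,R,t=c["K"],c["R"],c["t"]
    v,u=np.mgrid[:d.shape[0],:d.shape[1]]
    p=np.stack([(u-K[0,2])/K[0,0]*d,(v-K[1,2])/K[1,1]*d,d],-1)
    return (p-t)@R
def ray(n,uv,z):
    c=manip.camera_params(n);K,R,t=c["K"],c["R"],c["t"]
    uv=np.atleast_2d(uv); r=np.c_[(uv-K[:2,2])/K[0,0],np.ones(len(uv))]@R
    o=-R.T@t
    return o+r*((z-o[2])/r[:,2])[:,None]
def rel(target_xy,z,yaw):
    "shift in tool axes and yaw turn about tool z so that tool x = -hub x"
    s=manip.observe();R=s["orientation"];T=np.c_[[-np.cos(yaw),-np.sin(yaw),0],[-np.sin(yaw),np.cos(yaw),0],[0,0,-1]]
    return R.T@(np.r_[target_xy,z]-s["tcp_pos"]),cv2.Rodrigues(R.T@T)[0].ravel()
E
python3 - <<'E'
from h import *
im=cv2.imread("pics/top0.png");d=np.load("pics/top0.npy")
P=cloud("top",d);z=P[...,2]
print("table z",np.median(z[300:330,200:280]), "deck", np.median(z[294:304,310:360]))
roi=np.zeros(z.shape,bool);roi[200:320,285:392]=1
hsv=cv2.cvtColor(im,cv2.COLOR_BGR2HSV)
# deck-height pixels
m=(roi&(z>0.018)&(z<0.075)&~((hsv[...,1]>150))).astype(np.uint8)
m=cv2.morphologyEx(m,cv2.MORPH_OPEN,np.ones((3,3)))
cs=cv2.findContours(m,cv2.RETR_EXTERNAL,cv2.CHAIN_APPROX_NONE)[0];c=max(cs,key=cv2.contourArea)
w=ray("top",c[:,0].astype(float),0.028)[:,:2]
r=cv2.minAreaRect((w*1000).astype(np.float32));print(r);b=cv2.boxPoints(r)/1000;print(b)
e=[b[i]-b[i-1] for i in range(4)]
L=max(e,key=lambda v:np.linalg.norm(v)); L=L*np.sign(L[0]); yaw=np.arctan2(L[1],L[0]);ce=b.mean(0)
print("centre",ce,"yaw",yaw,np.degrees(yaw))
ax=np.array([np.cos(yaw),np.sin(yaw)]);ay=np.array([-ax[1],ax[0]])
q=P[...,:2]-ce; hx=q@ax;hy=q@ay
s=roi&(z>0.05)&(abs(hy)<.04); print("high z",s.sum(),"hx range",np.percentile(hx[s],[1,5,50,99]),z[s].max())
# dark steel key centre
k=roi&(hsv[...,2]<70)&(hx>.055)&(hy<-.03);print("key",hx[k].mean(),hy[k].mean(),k.sum())
for x in(-.06,-.05,-.045,-.04,-.035,-.03,-.02,0,.01):
    t=roi&(abs(hx-x)<.002)&(abs(hy)<.04);print(x,np.median(z[t]),np.median(hsv[...,2][t]))
E
```

```text
table z 0.0006045784917087511 deck 0.02855099531895971
((536.3674926757812, -95.16069793701172), (150.56808471679688, 169.28025817871094), 83.81968688964844)
[[ 0.4441 -0.1609]
 [ 0.6124 -0.1791]
 [ 0.6286 -0.0294]
 [ 0.4603 -0.0112]]
centre [ 0.5364 -0.0952] yaw -0.1078668 -6.180312
high z 999 hx range [-0.0364 -0.0349 -0.0187  0.0035] 0.06590742670844985
key 0.07044131403706091 -0.04200248757284078 9
-0.06 0.028465131955594688 227.0
-0.05 0.028483489469504658 214.0
-0.045 0.028655959407983274 214.0
-0.04 0.028455313363288038 214.0
-0.035 0.06040963085452757 128.0
-0.03 0.060324217117232175 105.0
-0.02 0.057160833950966876 110.0
0 0.050040346543647786 114.0
0.01 0.029724838659434868 126.0
```

```bash
cat >> h.py <<'E'
C=np.array([.5364,-.0952]);YAW=-.1079
def hub(x,y): 
    a=np.array([np.cos(YAW),np.sin(YAW)]); return C+x*a+y*np.array([-a[1],a[0]])
def where():
    s=manip.observe();a=np.array([np.cos(YAW),np.sin(YAW)]);q=s["tcp_pos"][:2]-C
    print("t",s["t"],"hub xy",q@a,q@[-a[1],a[0]],"z",s["tcp_pos"][2],"gap",s["finger_gap"],"F",s["ft_force"])
E
python3 -c "
from h import *
print(rel(hub(-.09,0),.2386,YAW),hub(-.09,0))"
```

```text
(array([-0.4521, -0.573 ,  0.0008]), array([-0.0013, -0.    , -0.1949])) [ 0.4469 -0.0855]
```

```bash
python3 -m crank '[[[-0.02,-0.015,0],[0,0,-0.02]],[[-0.05,-0.038,0],[0,0,-0.05]],[[-0.082,-0.062,0],[0,0,-0.08]],[[-0.114,-0.086,0],[0,0,-0.11]],[[-0.146,-0.11,0],[0,0,-0.14]],[[-0.178,-0.134,0],[0,0,-0.17]],[[-0.21,-0.158,0],[0,0,-0.195]],[[-0.242,-0.182,0],[0,0,-0.195]],[[-0.274,-0.206,0],[0,0,-0.195]],[[-0.3,-0.226,0],[0,0,-0.195]]]' 0 20
python3 -c "
from h import *
where();print(rel(hub(-.09,0),.2386,YAW))"
```

```text
t: 0.93
tcp_pos: [0.4067, 0.2885, 0.2392]
orientation: [[-0.994, 0.109, 0.0], [0.109, 0.994, -0.0], [-0.0, -0.0, -1.0]]
ft_force: [1.0, 0.2, -0.5]
finger_gap: 0.0426
grasp_force: 0.0
t 0.9333 hub xy -0.1702646375258872 0.36746639780818247 z 0.2392300104099901 gap 0.042619530911781556 F [ 1.0388  0.2155 -0.5042]
(array([-0.0809, -0.3673,  0.0007]), array([-0.0002,  0.0001, -0.0017]))
```

```bash
python3 -m crank '[[[-0.008,-0.035,0],[0,0,0]],[[-0.017,-0.075,0],[0,0,0]],[[-0.025,-0.115,0],[0,0,0]],[[-0.034,-0.155,0],[0,0,0]],[[-0.043,-0.195,0],[0,0,0]],[[-0.052,-0.235,0],[0,0,0]],[[-0.06,-0.275,0],[0,0,0]],[[-0.069,-0.315,0],[0,0,0]],[[-0.076,-0.345,0.02],[0,0,0]],[[-0.08,-0.365,0.05],[0,0,0]]]'
python3 -m crank '[[[0,0,0.03],[0,0,0]],[[0,0,0.06],[0,0,0]],[[0,0,0.085],[0,0,0]],[[0,0,0.09],[0,0,0]],[[0,0,0.09],[0,0,0]],[[0,0,0.09],[0,0,0]]]'
python3 - <<'E'
from h import *
where();print(rel(hub(-.09,0),.055,YAW))
im,d=manip.capture("top");sc,_=manip.capture("scene")
np.save("pics/top1.npy",d)
cv2.imwrite("pics/c1.png",np.hstack([cv2.resize(im[180:340,270:430],(400,400)),cv2.resize(sc[140:320,110:290],(400,400))]))
P=cloud("top",d)
E
```

```text
t: 1.77
tcp_pos: [0.447, -0.0837, 0.1909]
orientation: [[-0.994, 0.111, 0.006], [0.111, 0.994, 0.0], [-0.005, 0.001, -1.0]]
ft_force: [0.8, 1.6, -1.6]
finger_gap: 0.043
grasp_force: 0.0
t: 2.27
tcp_pos: [0.4461, -0.0801, 0.1002]
orientation: [[-0.994, 0.108, 0.0], [0.108, 0.994, -0.0], [-0.0, -0.0, -1.0]]
ft_force: [0.3, 0.0, 0.6]
finger_gap: 0.0428
grasp_force: 0.0
t 2.2667 hub xy -0.09144766292584612 0.0052583069249867945 z 0.10021709232498165 gap 0.04284027836766427 F [0.2921 0.0189 0.5677]
(array([-0.0014, -0.0053,  0.0452]), array([-0.0001,  0.0005,  0.0002]))
```

View pics/c1.png

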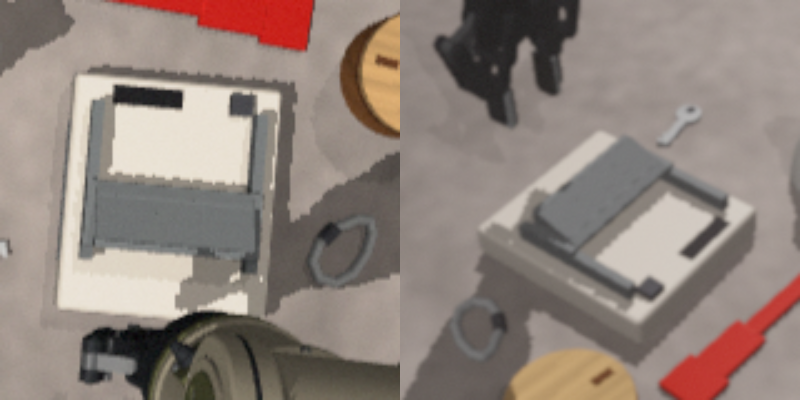

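The left crop shows the hub clear, with the gripper in front of it. In the right crop both fingertips, at about (510, 120) and (550, 90), hang in front of the shutter. Next I descend to shutter height and push.

```bash
python3 -m crank '[[[-0.001,-0.003,0.02],[0,0,0]],[[-0.001,-0.005,0.038],[0,0,0]],[[-0.001,-0.005,0.045],[0,0,0]],[[-0.001,-0.005,0.045],[0,0,0]],[[-0.001,-0.005,0.045],[0,0,0]]]'
python3 - <<'E'
from h import *
where()
sc,d=manip.capture("scene");P=cloud("scene",d)
cv2.imwrite("pics/c2.png",cv2.resize(sc[120:300,110:290],(600,600)))
a=np.array([np.cos(YAW),np.sin(YAW)]);q=P[...,:2]-C;hx=q@a;hy=q@[-a[1],a[0]];z=P[...,2]
m=(d>0)&(hx<-.06)&(hx>-.12)&(abs(hy)<.06)&(z>.036)&(z<.085)
for n,s in(("L",m&(hy>0)),("R",m&(hy<0))): print(n,s.sum(),"z",np.percentile(z[s],[1,5]),"hx",np.percentile(hx[s],[2,50,98]),"hy",np.percentile(hy[s],[2,50,98]))
E
```

```text
t: 2.78
tcp_pos: [0.4465, -0.0851, 0.0551]
orientation: [[-0.994, 0.108, 0.001], [0.108, 0.994, 0.0], [-0.001, 0.0, -1.0]]
ft_force: [-0.4, -0.4, 0.1]
finger_gap: 0.0427
grasp_force: 0.0
t 2.7833 hub xy -0.09045167912756713 0.0003837258195094983 z 0.055142472632208055 gap 0.04271943280559367 F [-0.3994 -0.4147  0.1092]
L 175 z [0.0497 0.0521] hx [-0.1018 -0.0863 -0.0785] hy [0.0182 0.0206 0.0327]
R 149 z [0.0513 0.054 ] hx [-0.0957 -0.0837 -0.0777] hy [-0.0372 -0.031  -0.0233]
```

View pics/c2.png

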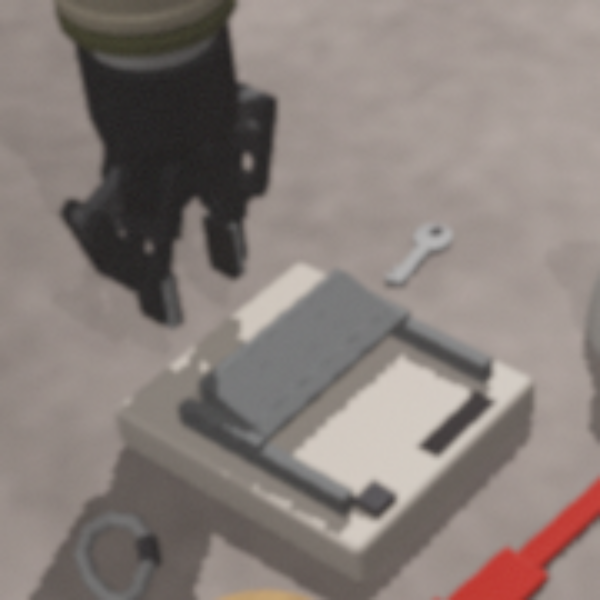

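The fingertips are about 4.5 mm below the TCP and centred near hub y = ±28 mm, just in front of the shutter. Pushing now.

```bash
python3 -m crank '[[[-0.012,0,0.002],[0,0,0]],[[-0.027,0,0.003],[0,0,0]],[[-0.037,0,0.003],[0,0,0]],[[-0.047,0,0.003],[0,0,0]],[[-0.057,0,0.003],[0,0,0]],[[-0.067,0,0.003],[0,0,0]],[[-0.077,0,0.003],[0,0,0]],[[-0.084,0,0.003],[0,0,0]],[[-0.087,0,0.003],[0,0,0]],[[-0.087,0,0.003],[0,0,0]]]'
python3 -m crank '[[[0,0,0],[0,0,0]],[[0,0,0],[0,0,0]]]'; python3 -c "
from h import *
where()"
```

```text
t: 3.67
tcp_pos: [0.5331, -0.0946, 0.0515]
orientation: [[-0.994, 0.108, 0.001], [0.108, 0.994, -0.0], [-0.001, -0.0, -1.0]]
ft_force: [-0.4, -0.4, -0.5]
finger_gap: 0.0422
grasp_force: 0.0
t: 3.83
tcp_pos: [0.5323, -0.0945, 0.0513]
orientation: [[-0.994, 0.108, 0.0], [0.108, 0.994, 0.0], [-0.0, 0.0, -1.0]]
ft_force: [0.7, 0.1, 0.4]
finger_gap: 0.0426
grasp_force: 0.0
t 3.8333 hub xy -0.004189983545517236 0.0002697503382701258 z 0.05132632203357532 gap 0.04261458171990526 F [0.7365 0.0531 0.3861]
```

```bash
python3 -m crank '[[[-0.001,0,0],[0,0,0]],[[-0.003,0,0],[0,0,0]],[[-0.0035,0,0],[0,0,0]],[[-0.0035,0,0],[0,0,0]]]'
python3 -m crank '[[[0.005,0,0],[0,0,0]],[[0.012,0,0],[0,0,0]],[[0.0125,0,0],[0,0,0]],[[0.0125,0,0],[0,0,0]]]'
python3 - <<'E'
from h import *
where()
im,d1=manip.capture("top");sc,d=manip.capture("scene")
cv2.imwrite("pics/c3.png",np.hstack([cv2.resize(im[180:340,270:430],(400,400)),cv2.resize(sc[140:320,110:290],(400,400))]))
a=np.array([np.cos(YAW),np.sin(YAW)])
for n,D in(("top",d1),("scene",d)):
    P=cloud(n,D);q=P[...,:2]-C;hx=q@a;hy=q@[-a[1],a[0]];z=P[...,2]
    for x in(.005,.01,.015,.03,.045,.052,.056,.06):
        t=(D>0)&(abs(hx-x)<.002)&(abs(hy)<.05)&(z<.07);print(n,x,t.sum(),np.median(z[t]) if t.any() else 0)
m=(d>0)&(hx<.01)&(hx>-.05)&(abs(hy)<.06)&(z>.043)&(z<.08)
for n,s in(("L",m&(hy>0)),("R",m&(hy<0))): print(n,s.sum(),"z",np.percentile(z[s],[1,5]),"hx",np.percentile(hx[s],[2,50,98]),"hy",np.percentile(hy[s],[2,50,98]))
E
```

```text
t: 4.17
tcp_pos: [0.5345, -0.0947, 0.051]
orientation: [[-0.994, 0.108, -0.003], [0.108, 0.994, 0.001], [0.003, 0.001, -1.0]]
ft_force: [-7.9, 2.2, 6.7]
finger_gap: 0.0423
grasp_force: 3.9
t: 4.5
tcp_pos: [0.5233, -0.0934, 0.0514]
orientation: [[-0.994, 0.108, 0.0], [0.108, 0.994, 0.0], [-0.0, 0.0, -1.0]]
ft_force: [0.1, -0.2, -0.5]
finger_gap: 0.0425
grasp_force: 0.0
t 4.5 hub xy -0.013211369441841567 0.0003890225895605219 z 0.05139160896842734 gap 0.04247116186333538 F [ 0.097  -0.1967 -0.4803]
top 0.005 56 0.028645890224196183
top 0.01 59 0.06081753149729956
top 0.015 66 0.060328195716449484
top 0.03 75 0.05544788421697548
top 0.045 98 0.05001255744085116
top 0.052 100 0.04743470407182228
top 0.056 91 0.02851145397860677
top 0.06 111 0.028404431623979737
scene 0.005 0 0
scene 0.01 68 0.05980763744192272
scene 0.015 97 0.060161859640906444
scene 0.03 114 0.055098945025166594
scene 0.045 170 0.04912786717646961
scene 0.052 223 0.04500648590066807
scene 0.056 152 0.029335358847501984
scene 0.06 89 0.028326290867619574
L 198 z [0.0431 0.0444] hx [-0.0238 -0.0084  0.0099] hy [0.0138 0.0206 0.055 ]
R 176 z [0.0432 0.0438] hx [-0.0361 -0.0057  0.0099] hy [-0.0595 -0.033  -0.0192]
```

View pics/c3.png

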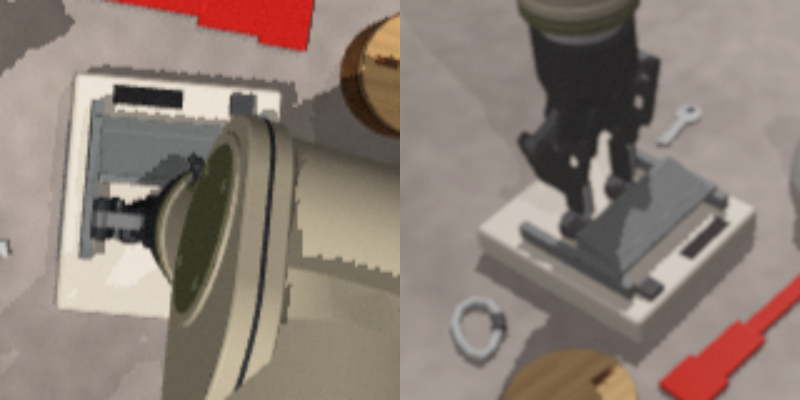

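The shutter is fully open: its back edge is at hub x of about 54 mm, and I felt the stop. In the right crop both buttons are visible under the fingertips, near (572, 222) and (618, 185). Next I centre over them and press down gradually.

```bash
python3 -m crank '[[[0.004,0,0],[0,0,0]],[[0.007,0,0],[0,0,0]],[[0.007,0,0.003],[0,0,0]],[[0.007,0,0.005],[0,0,0]],[[0.007,0,0.007],[0,0,0]],[[0.007,0,0.009],[0,0,0]],[[0.007,0,0.0105],[0,0,0]],[[0.007,0,0.012],[0,0,0]],[[0.007,0,0.012],[0,0,0]]]'
python3 -c "
from h import *
where()"
```

```text
t: 5.35
tcp_pos: [0.5166, -0.0927, 0.0392]
orientation: [[-0.994, 0.108, -0.0], [0.108, 0.994, 0.0], [0.0, 0.0, -1.0]]
ft_force: [-2.1, 1.9, 5.5]
finger_gap: 0.0429
grasp_force: 3.1
t 5.35 hub xy -0.019935257875881348 0.0003154878831541272 z 0.03917654266386894 gap 0.04290057067233386 F [-2.0524  1.8533  5.5401]
```

```bash
python3 -m crank '[[[0,0,0.0015],[0,0,0]],[[0,0,0.0025],[0,0,0]],[[0,0,0.0035],[0,0,0]],[[0,0,0.0045],[0,0,0]],[[0,0,0.0045],[0,0,0]],[[0,0,0.0045],[0,0,0]]]'
python3 -c "
from h import *
where()"
```

```text
t: 5.85
tcp_pos: [0.5167, -0.0927, 0.0369]
orientation: [[-0.994, 0.108, -0.0], [0.108, 0.994, 0.002], [0.0, 0.002, -1.0]]
ft_force: [-15.8, 4.0, 37.2]
finger_gap: 0.0429
grasp_force: 18.4
t 5.85 hub xy -0.019807353476701355 0.00032187832897354865 z 0.036854996164786394 gap 0.04292083330555901 F [-15.7732   3.9551  37.2031]
```

```bash
python3 -m crank '[[[0,0,-0.0007],[0,0,0]],[[0,0,-0.0007],[0,0,0]],[[0,0,-0.0007],[0,0,0]],[[0,0,-0.0007],[0,0,0]],[[0,0,-0.0007],[0,0,0]],[[0,0,-0.0007],[0,0,0]]]'
python3 - <<'E'
from h import *
where();s=manip.observe();print(s["ft_torque"],s["orientation"][2])
sc,d=manip.capture("scene")
cv2.imwrite("pics/c4.png",cv2.resize(sc[170:270,150:250],(600,600),interpolation=cv2.INTER_CUBIC))
E
```

```text
t: 6.35
tcp_pos: [0.5167, -0.0927, 0.037]
orientation: [[-0.994, 0.108, -0.0], [0.108, 0.994, 0.001], [0.0, 0.001, -1.0]]
ft_force: [-10.9, 1.8, 27.3]
finger_gap: 0.0424
grasp_force: 13.8
t 6.35 hub xy -0.019820503755769263 0.00032995451507804383 z 0.03697989173744979 gap 0.042433679661643034 F [-10.9148   1.7679  27.2508]
[0.5191 2.5715 0.0222] [ 0.0003  0.0014 -1.    ]
```

View pics/c4.png

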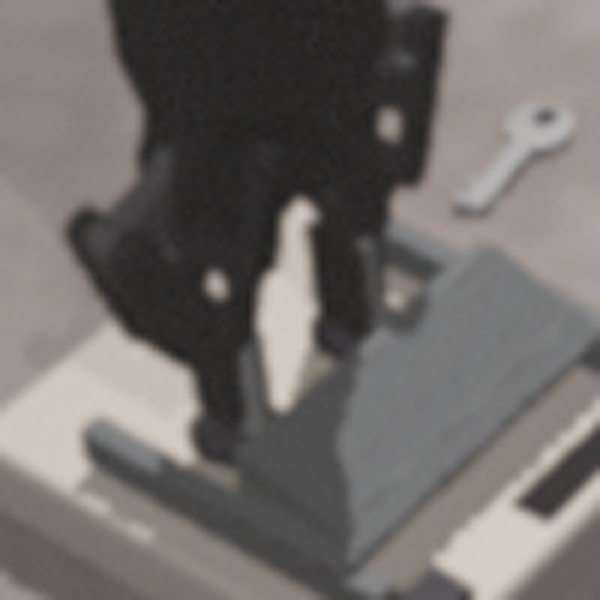

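The picture shows both fingertips down symmetrically, near (220, 445) and (350, 335). The force and torque balance to roughly 15 N and 12 N, so both buttons are at the bottom. Holding for about 2.5 s more, then releasing straight up.

```bash
Z='' ; python3 -m crank '[[[0,0,0],[0,0,0]],[[0,0,0],[0,0,0]],[[0,0,0],[0,0,0]],[[0,0,0],[0,0,0]],[[0,0,0],[0,0,0]],[[0,0,0],[0,0,0]],[[0,0,0],[0,0,0]],[[0,0,0],[0,0,0]],[[0,0,0],[0,0,0]],[[0,0,0],[0,0,0]]]' | grep -E 't:|force'
python3 -m crank '[[[0,0,0],[0,0,0]],[[0,0,0],[0,0,0]],[[0,0,0],[0,0,0]],[[0,0,0],[0,0,0]],[[0,0,0],[0,0,0]],[[0,0,0],[0,0,0]],[[0,0,0],[0,0,0]],[[0,0,0],[0,0,0]],[[0,0,0],[0,0,0]],[[0,0,0],[0,0,0]]]' | grep -E 't:|force'
python3 -m crank '[[[0,0,0],[0,0,0]],[[0,0,0],[0,0,0]],[[0,0,0],[0,0,0]],[[0,0,0],[0,0,0]],[[0,0,0],[0,0,0]],[[0,0,0],[0,0,0]],[[0,0,0],[0,0,0]],[[0,0,0],[0,0,0]],[[0,0,0],[0,0,0]],[[0,0,0],[0,0,0]]]' | grep -E 't:|force'
python3 -m crank '[[[0,0,-0.003],[0,0,0]],[[0,0,-0.007],[0,0,0]],[[0,0,-0.012],[0,0,0]],[[0.003,0,-0.03],[0,0,0]],[[0.01,0,-0.06],[0,0,0]],[[0.02,0,-0.09],[0,0,0]],[[0.05,0,-0.12],[0,0,0]],[[0.08,0,-0.14],[0,0,0]],[[0.09,0,-0.15],[0,0,0]],[[0.09,0,-0.15],[0,0,0]]]'
python3 - <<'E'
from h import *
where()
im,d1=manip.capture("top");sc,d=manip.capture("scene")
cv2.imwrite("pics/c5.png",np.hstack([cv2.resize(im[150:350,220:470],(440,352)),cv2.resize(sc[140:340,110:310],(352,352))]))
i0=cv2.imread("pics/scene0.png");df=cv2.absdiff(i0,sc).max(2)
a=np.array([np.cos(YAW),np.sin(YAW)])
for n,D in(("top",d1),("scene",d)):
  P=cloud(n,D);q=P[...,:2]-C;hx=q@a;hy=q@[-a[1],a[0]];z=P[...,2]
  for nm,x,y in(("L",-.02,.027),("R",-.02,-.027),("key",.071,-.045)):
    t=(D>0)&(np.hypot(hx-x,hy-y)<.007);print(n,nm,t.sum(),np.median(z[t]) if t.any() else 0)
E
```

```text
t: 7.23
ft_force: [-11.0, 2.4, 27.8]
grasp_force: 13.8
t: 8.07
ft_force: [-11.0, 1.8, 27.6]
grasp_force: 13.8
t: 8.9
ft_force: [-11.6, 3.3, 27.9]
grasp_force: 13.8
t: 9.73
tcp_pos: [0.4267, -0.083, 0.1877]
orientation: [[-0.994, 0.108, 0.004], [0.108, 0.994, 0.003], [-0.004, 0.003, -1.0]]
ft_force: [0.8, 0.4, -0.4]
finger_gap: 0.0426
grasp_force: 0.0
t 9.7333 hub xy -0.11035966451867128 0.00031761468871420277 z 0.18774422938229104 gap 0.042605547559294736 F [ 0.7637  0.4152 -0.3556]
top L 51 0.03864085091834816
top R 50 0.03809834167021074
top key 45 0.034813975982135544
scene L 32 0.03850668008050485
scene R 35 0.03809241865563448
scene key 39 0.03442686673300605
```

View pics/c5.png

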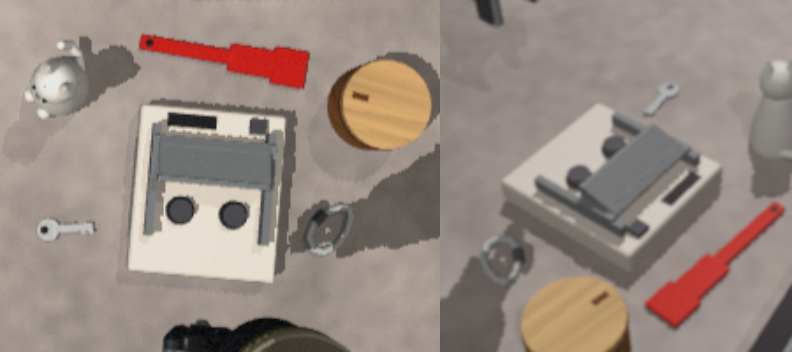

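The picture shows both buttons up, at (180, 210) and (233, 214). The shutter is open, the siren key is up, the loose things haven't moved and the gripper is clear.

```bash
python3 -c "
from rig import manip
print(manip.job_done())"
```

```text
the job is handed in; nothing more can be done
None
```

The hub is reset and the job handed in (no verdict shown): shutter open at its stop, both round buttons held fully down together about 3 s and back up, siren key and surrounding things untouched, arm clear.

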